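Put the coffee things back on their matching pads

TASK

Tidy the coffee corner: set each of the four things standing on the counter (yellow jug, large round canister, small round tin, oblong sugar box) on the grey felt pad on the oak board that has its outline. Put each down gently without dropping it, upright and centred on its own pad, the sugar box straight along its pad and the jug's handle over the tongue of its pad, and leave the glass tumbler on its coaster where it stands.

Things in the scene. Friction and masses are not known exactly. Their poses are not given: they have to be found in the camera images.
- canister_center (a point): Large round closed tin canister, bare metal, 69 mm across, 75 mm high to the flat lid, with a dark wooden knob 18 mm across and 25 mm tall upright on the lid's centre (100 mm overall); 0.15 to 0.31 kg. Lift it by the knob. Point: on its axis half-way up, 50 mm above its underside (the knob spans 25 to 50 mm above the point); z up.
- small_tin_center (a point): Small round closed tin, bare metal, flat lid, 44 mm across and 60 mm high; 0.07 to 0.14 kg. Point: on its axis half-way up, 30 mm above its underside; z up.
- sugar_box_center (a point): Oblong sugar box, white ceramic with a wooden lid fixed shut, 90 mm long (its x), 46 mm wide (its y), 55 mm high (the lid is the top 12 mm and overhangs the ceramic by 1 mm all round); 0.17 to 0.35 kg. Point: its centre, 27.5 mm above its underside; z up.
- jug_center (a point): Yellow ceramic creamer jug, open on top, 88 mm high: round belly 60 mm across from 12 to 28 mm up, straight round neck 50 mm across from 46 mm up to the rim, wall 4 mm; one loop handle sticks out along its +y to 58 mm from the axis, a small spout along -y to 32 mm; 0.15 to 0.31 kg. Grip the neck across x. Point: on the axis half-way up, 44 mm above its underside; z up.
- jug_handle (a point): Point of the jug in the middle of its handle, 50 mm from the jug's axis along the jug's +y, 44 mm above its underside.
- pad_large_round: Large plain round grey felt pad, 84 mm across, for the canister. Fixed; origin at the centre of its underside on the oak board, which stands 30 mm above the counter; top face 5 mm above the origin.
- pad_small_round: Small plain round grey felt pad, 60 mm across, for the small tin. Fixed; origin at the centre of its underside on the oak board, which stands 30 mm above the counter; top face 5 mm above the origin.
- pad_oblong: Oblong grey felt pad, 106 mm (its x) by 62 mm (its y), for the sugar box (either way round). Fixed; origin at the centre of its underside on the oak board, which stands 30 mm above the counter; top face 5 mm above the origin.
- pad_jug: Grey felt pad for the jug: a disc 76 mm across with a tongue 30 mm wide that reaches along +y to 68 mm from the disc's centre; the jug's belly goes over the disc's centre and its handle over the tongue. Fixed; origin at the disc's centre, on the underside, on the oak board, which stands 30 mm above the counter; top face 5 mm above the origin.
- tumbler: Clear glass tumbler, 68 mm across the rim, 95 mm high, on an 8 mm thick square dark wooden coaster beyond the things; leave it alone. Origin: centre of its underside.
Things that resemble listed ones, but are neither listed nor needed, are in the scene too. What is meant by the part that bears sugar_box_center is not blue or purple, and is the larger of those in its own colour.

How it is judged:
By the outcome, as a careful person would: the job done as asked, in the order asked, and still so for the second after the job is handed in, with the robot touching nothing.
It also fails if it takes over 128 s, if anything falls off the work surface, if the arm or the gripper's body presses on something with over 40 N, if the wrist force passes 120 N, or if a joint passes its speed limit or range.

ROBOT

A 6-joint arm with a two-finger parallel gripper is mounted at the origin on the work surface. World frame = base frame: x ahead of the robot, y to its left, z up, the work surface at z = 0. Lengths are in m, angles in rad, forces in N, time in s.
With the tool pointing down it reaches from about 0.375 to 0.9 m from the base axis. Payload 3.1 kg.
Tool frame: the origin (TCP) lies at the centre of the arm's flange, where the gripper is bolted on; the fingertips stand 173 mm ahead of it and the grasp point (between the pads) lies 155 mm ahead of it; z points along the fingers, y is the line along which they close (so a half turn about z gives the same grasp; the last joint's range is limited). The gripper opens to 85 mm and grips with 20 to 120 N. Pads are 22 mm wide; open, the fingers measure 114 mm over their backs; the gripper's body (76 mm by 85 mm) begins 54 mm behind the grasp point. The pads swing forward as they close: fully open they stand 13 mm farther back than shut.
Start: joints at [-1.462, 0.527, 1.433, -0, 1.181, -0.178], TCP at [0.177, -0.599, 0.405] pointing down, gripper open.
Joint ranges: [-3.08, 3.08], [-0.75, 2.2], [0.22, 2.44], [-1.43, 4.57], [0, 2.65], [-2.85, 2.85]. Speed limits (rad/s): [2.79, 2.79, 3.14, 3.14, 3.14, 3.14].

INTERFACE

Orientations are given as a unit quaternion [x, y, z, w].
In Python, from station import * gives the robot as it stands.
- The arm moves only by the shell command python3 -m jog 'ROWS' [OPENING] [FORCE]. ROWS is a JSON object of lists of equal length, an entry for each row: "linear": the shift along the world's x, y, z in mm, a list of three; "turn": the turn about the world's z in units of 5 degrees (1.0 is 5 degrees). A call has 1 to 12 rows; each row shifts and turns the commanded pose from where the row before left it; what a row does not reach is not made up. A row lasts 1/8 s, in which the tool goes at most 62.5 mm and 10.7 degrees, less where a joint would pass 70% of its speed; a pose out of reach is approached as far as the arm can. A call is refused whole if a number of a shift passes 62.5 or a number of a turn 1, either way. A call with a gripper value outside its range is refused whole. OPENING is the opening, from 0 (shut) to 1 (fully open), set as the call begins (- or left out, the last holds). The fingers move at their own pace and stop on an object; FORCE is the grip in N (left out, the last holds). Time passes only in rows, so rows that do not move let the fingers close. It gives the time, the measured TCP pose, the force, the opening and the grip force at its end, in the units of the state.
- sense(): the state, without advancing time (a new reading comes with each control period).
- snapshot(name): name is "side" or "top" or "wrist"; returns the picture (420x560x3 uint8, red, green, blue); there is no depth.
- get_calibration(name): a dict with "fx", "fy", "cx", "cy" (pixels), "world_to_cam" (4x4, takes a point from world to camera coordinates). Camera axes: x right, y down, z forward; pixel columns grow to the right and rows downward; lengths in m; the calibration is good to about 2 mm. The wrist camera is an equidistant fisheye: a pixel r from the principal point sees the ray r / f radians off the axis. A picture is of the moment at which its call begins: read the wrist's pose just before it. get_calibration takes no time and is no camera call; for the wrist camera it gives the pose at the moment of the call.
- sign_off(): hands the job in; it is judged then, once.
The state is a dict: "t": time; "q": joint angles; "qd": joint speeds; "tau": joint torques, N m; "tcp_pos": TCP position; "tool_rot": TCP orientation; "force": force on the tool from outside, world axes, zero at the start; "ft_torque": the same for the moment, N m; "finger_gap": opening from 0.0 (shut) to 1.0 (fully open); "gripper_force": force on a finger pad.
Only numpy, scipy, OpenCV 4.12 (cv2) and the standard library are available. Lean on these libraries where they do the work, as an engineer would, in place of code of your own. Each camera call takes 0.05 s, during which the arm holds its last target. There are 200 camera calls.

## Working session

There is one attempt and no reset: what is moved stays moved. The work goes in short steps, Python scripts to look and compute and a shell command to move; the robot and the scene stay as the last step left them, time stands still between calls to the robot, and variables do not carry over. Pictures are saved under pics/ and viewed, at most 14 in all, crops included, and the job is handed in when it is done.

```bash
mkdir -p pics; ls
python3 - <<'E'
from station import *
import cv2,numpy as np
for n in("top","side"):
    im=snapshot(n); cv2.imwrite(f"pics/{n}0.png",cv2.resize(im[:,:,::-1],(800,600),interpolation=cv2.INTER_CUBIC))
    np.save(f"pics/{n}0.npy",im)
    c=get_calibration(n); print(n,c["fx"],c["fy"],c["cx"],c["cy"]); print(np.round(c["world_to_cam"],4))
s=sense();print(s["t"],s["tcp_pos"],s["tool_rot"],s["force"])
E
```

```text
pics
top 438.25052459839947 438.25052459839947 279.728450073884 210.5679517669266
[[-0.0196 -0.9998 -0.0098  0.0016]
 [-0.9811  0.0211 -0.1924  0.5969]
 [ 0.1926  0.0058 -0.9813  0.9501]
 [ 0.      0.      0.      1.    ]]
side 508.9444842095505 508.9444842095505 279.89101068765126 203.98886383773066
[[-0.7697 -0.6383 -0.0074  0.431 ]
 [-0.4849  0.5921 -0.6436  0.3308]
 [ 0.4153 -0.4918 -0.7653  0.989 ]
 [ 0.      0.      0.      1.    ]]
0.1 [ 0.17680185 -0.59914339  0.4038082 ] [ 9.89735017e-01  1.42911032e-01  3.09514404e-05 -1.01623976e-03] [ 0.51666736 -0.33746211 -0.45063143]
```

View pics/top0.png

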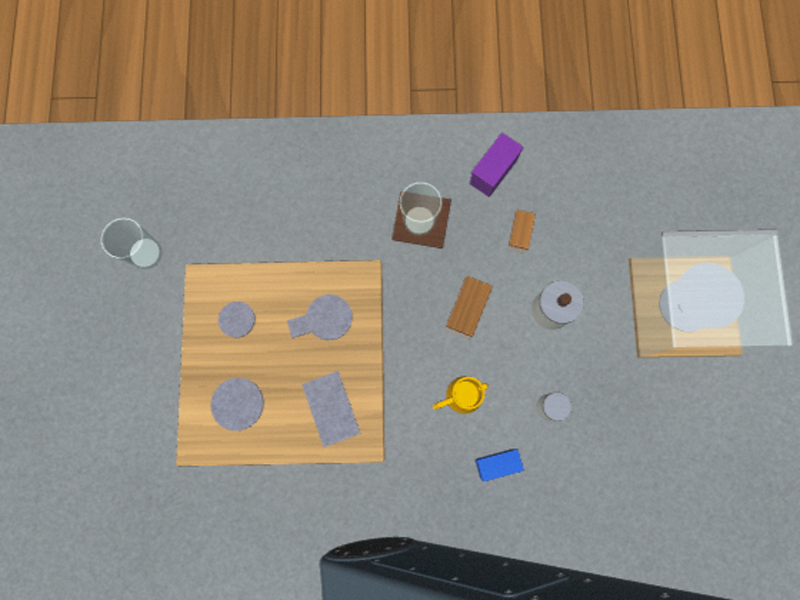

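View pics/side0.png

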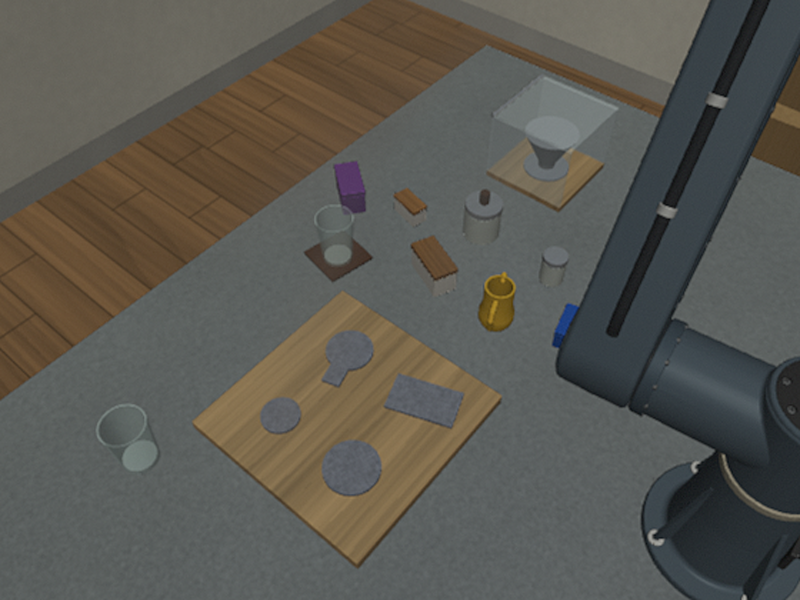

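The top view shows the board at left: pads at (237,404) large, (236,319) small, (331,409) oblong and (330,317) jug, with the tongue towards (289,327). The things are canister knob (565,299), small tin (557,406), jug (468,394) and sugar box (469,306, the larger wooden-lidded one). The side view agrees.

```bash
cat > h.py <<'E'
import numpy as np,cv2
from station import *
def ray(c,u,v,fish=False):
    R=np.array(c["world_to_cam"])[:3,:3];t=np.array(c["world_to_cam"])[:3,3]
    x=(u-c["cx"])/c["fx"];y=(v-c["cy"])/c["fy"]
    if fish:
        r=np.hypot(x,y);k=np.sin(r)/max(r,1e-9);d=np.array([x*k,y*k,np.cos(r)])
    else: d=np.array([x,y,1.])
    d=R.T@d; return -R.T@t,d/np.linalg.norm(d)
def tri(rays):
    A=0;b=0
    for o,d in rays:
        P=np.eye(3)-np.outer(d,d);A=A+P;b=b+P@o
    p=np.linalg.solve(A,b)
    return p,max(np.linalg.norm((np.eye(3)-np.outer(d,d))@(p-o)) for o,d in rays)
def atz(r,z): o,d=r; return o+d*(z-o[2])/d[2]
def proj(c,p,fish=False):
    q=(np.array(c["world_to_cam"])@np.r_[p,1])[:3]
    if fish:
        th=np.arctan2(np.hypot(q[0],q[1]),q[2]);k=th/np.hypot(q[0],q[1])
        return c["cx"]+c["fx"]*q[0]*k,c["cy"]+c["fy"]*q[1]*k
    return c["cx"]+c["fx"]*q[0]/q[2],c["cy"]+c["fy"]*q[1]/q[2]
E
python3 - <<'E'
from h import *
T=get_calibration("top");S=get_calibration("side");k=.7
F=dict(knob=((565,299),(485,194)),tin=((557,406),(555,257)),box=((469,306),(434,250)),rim=((468,393),(500,287)),
large=((237,404),(352,467)),small=((236.5,319),(280,415)),oblong=((331.5,409),(424,400)),jugpad=((330,317),(349,351)),tongue=((290,329),(333,382)),
coaster=((421,220),(338,257)),purple=((503,157),(349,180)),smallbox=((523,230),(410,200)))
for n,(a,b) in F.items():
    p,e=tri([ray(T,a[0]*k,a[1]*k),ray(S,b[0]*k,b[1]*k)]);print(n,np.round(p*1000),round(e*1000,1))
print(get_calibration("wrist"))
E
```

```text
knob [ 586. -267.   96.] 1.2
tin [ 424. -254.   53.] 0.8
box [ 583. -120.   73.] 0.2
rim [ 445. -112.   86.] 1.1
large [438. 253.  34.] 0.7
small [577. 258.  33.] 0.5
oblong [428. 102.  32.] 0.0
jugpad [578. 105.  28.] 0.1
tongue [556. 168.  36.] 2.5
coaster [750. -51.  -0.] 1.2
purple [ 851. -194.   31.] 0.9
smallbox [ 717. -220.   39.] 0.1
{'fx': 325.19226210127806, 'fy': 325.19226210127806, 'cx': 277.47437215444785, 'cy': 210.71867073559284, 'world_to_cam': array([[ 0.28368581, -0.95891598, -0.00157988, -0.62412884],
       [-0.91584265, -0.27143051,  0.29590155, -0.03874144],
       [-0.28417355, -0.08249615, -0.95521714,  0.37906245],
       [ 0.        ,  0.        ,  0.        ,  1.        ]])}
```

```bash
python3 -m jog '{"linear":[[22,40,-2],[22,40,-2],[22,40,-2],[22,40,-2],[22,40,-2],[22,40,-2],[22,40,-2],[22,40,-2],[22,40,-2],[22,40,-2],[22,40,-2],[22,40,-2]],"turn":[1,1,1,1,1,1,1,1,1,1,1,1]}' 1
python3 -m jog '{"linear":[[0,0,0],[0,0,0],[0,0,0],[0,0,0],[0,0,0],[0,0,0],[0,0,0],[0,0,0]],"turn":[1,1,1,1,1,1,1,0]}'
python3 - <<'E'
from h import *
im=snapshot("wrist");np.save("pics/w1.npy",im);c=get_calibration("wrist");np.save("pics/w1c.npy",c)
cv2.imwrite("pics/w1.png",cv2.resize(im[:,:,::-1],(800,600),interpolation=cv2.INTER_CUBIC))
s=sense();print(s["t"],s["tcp_pos"],s["force"],s["q"])
E
```

```text
t: 1.6
tcp_pos: [0.4413, -0.118, 0.3805]
tool_rot: [0.785, 0.62, -0.0, -0.0]
force: [0.3, 0.1, -0.3]
finger_gap: 1.002
gripper_force: 0.0
t: 2.6
tcp_pos: [0.4407, -0.1194, 0.3805]
tool_rot: [0.564, 0.826, -0.0, -0.0]
force: [-0.3, 0.0, 0.3]
finger_gap: 1.0
gripper_force: 0.0
2.65 [ 0.4407419  -0.1193831   0.38055012] [-0.04448946  0.33866557  0.74208497] [-5.10067888e-01  3.39837091e-01  1.86804256e+00 -7.14764426e-06
  9.34211887e-01 -8.82648006e-01]
```

View pics/w1.png

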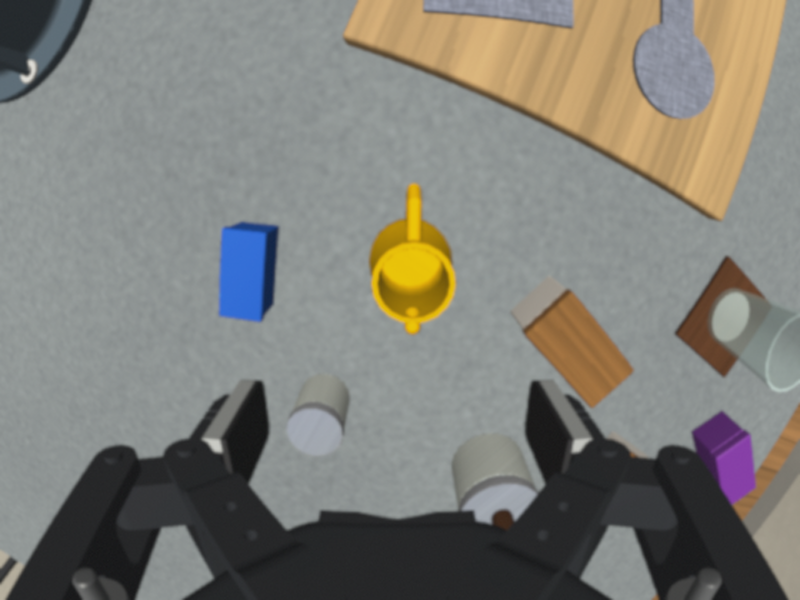

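The wrist view shows the jug rim centre at (413,283), its handle tip at (414,190) and spout at (412,328). The box lid corners are (524,323), (569,290), (633,370) and (594,406), and the tin lid is at (316,428).

Run:
```python
from h import *
c=np.load("pics/w1c.npy",allow_pickle=True).item();T=get_calibration("top");S=get_calibration("side")
k=.7
W=lambda u,v,z:np.round(atz(ray(c,u*k,v*k,True),z)*1000,1)
p,e=tri([ray(c,413*k,283*k,True),ray(T,468*k,393*k),ray(S,500*k,287*k)]);print("rim3",p*1000,e*1000)
print("rim",W(413,283,.088),"spout",W(412,328,.086),"handle",W(414,190,.06),W(414,190,.044))
q=np.array([W(*a,.055) for a in((524,323),(569,290),(633,370),(594,406))])
print("box",q,q.mean(0),[np.hypot(*(q[i]-q[i-1])[:2]) for i in range(4)])
for a,b in((1,2),(0,3)): d=q[b]-q[a];print(np.degrees(np.arctan2(d[1],d[0])))
print("tin",W(316,428,.06)," knob",W(503,520,.1))
p,e=tri([ray(c,316*k,428*k,True),ray(T,557*k,406*k),ray(S,555*k,257*k)]);print("tin3",p*1000,e*1000)
d=W(414,190,.05)-W(412,328,.086);print("handle dir",np.degrees(np.arctan2(d[1],d[0])))
x,y=sense()["tool_rot"][:2];print("tool y deg",np.degrees(2*np.arctan2(y,x))-90)
# pad outlines in top view
im=np.load("pics/top0.npy");hsv=cv2.cvtColor(im,cv2.COLOR_RGB2HSV)
m=(hsv[:,:,1]<60).astype(np.uint8);m[:190]=0;m[315:]=0;m[:,:135]=0;m[:,262:]=0
m=cv2.morphologyEx(m,cv2.MORPH_OPEN,np.ones((3,3)))
n,l,st,_=cv2.connectedComponentsWithStats(m)
for i in range(1,n):
    if 150<st[i,4]<5000:
        cs,_=cv2.findContours((l==i).astype(np.uint8),0,2)
        P=np.array([atz(ray(T,*u),.035)[:2]*1000 for u in cs[0][:,0]],np.float32)
        r=cv2.minAreaRect(P);M=cv2.moments(P);print(st[i],"cen",M['m10']/M['m00'],M['m01']/M['m00'],"rect",r)
        cc,rr=cv2.minEnclosingCircle(P);print("  circ",cc,rr)
```

```text
rim3 [ 446.21987775 -111.89771077   86.35789424] 1.962151909152061
rim [ 447.6 -110.7   88. ] spout [ 457.8 -137.5   86. ] handle [429.7 -61.6  60. ] [430.6 -62.3  44. ]
box [[ 534.2 -116.6   55. ]
 [ 554.3  -83.1   55. ]
 [ 636.8 -119.2   55. ]
 [ 620.8 -157.5   55. ]] [ 586.525 -119.1     55.   ] [np.float64(95.77249083113577), np.float64(39.06737769546346), np.float64(90.05254021958515), np.float64(41.50771012715589)]
-23.633020878074376
-25.280727600469998
tin [ 426.2 -245.9   60. ]  knob [ 576.3 -249.9  100. ]
tin3 [ 425.31130996 -253.93413783   50.79146673] 1.967507929222484
handle dir 110.10503819463551
tool y deg 21.347511821803806
[201 206  46  32 989] cen 575.3064051981405 114.7796316918213 rect ((578.27294921875, 121.75178527832031), (105.51399993896484, 73.72258758544922), 88.7635726928711)
  circ (574.60546875, 121.65929412841797) 53.25708770751953
[153 211  25  25 510] cen 577.3702004252386 259.0152999343672 rect ((577.465576171875, 259.3438415527344), (57.92363739013672, 56.50874710083008), 1.4678783416748047)
  circ (576.7586669921875, 259.27978515625) 30.538209915161133
[ 212  260   40   53 1292] cen 429.25147700662245 103.25020762359011 rect ((429.32122802734375, 103.27803039550781), (106.14616394042969, 62.60041046142578), 19.444480895996094)
  circ (429.01788330078125, 103.05838012695312) 59.30445098876953
[ 148  264   37   38 1081] cen 439.68711971681324 253.79136260537553 rect ((439.631591796875, 253.88233947753906), (82.57284545898438, 81.68484497070312), 45.197731018066406)
  circ (439.836669921875, 253.92092895507812) 42.517704010009766
```

```bash
python3 -m jog '{"linear":[[3,4,-30],[3,4,-35],[0,0,-35],[0,0,-30],[0,0,-20],[0,0,-10],[0,0,0],[0,0,0]],"turn":[0,0,0,0,0,0,0,0]}' 1
python3 -m jog '{"linear":[[0,0,0],[0,0,0],[0,0,0],[0,0,0],[0,0,0],[0,0,0]],"turn":[0,0,0,0,0,0]}' 0 40
```

```text
t: 3.65
tcp_pos: [0.4471, -0.1116, 0.2213]
tool_rot: [0.563, 0.826, 0.0, 0.001]
force: [0.1, -0.2, 0.9]
finger_gap: 1.0
gripper_force: 0.0
t: 4.4
tcp_pos: [0.447, -0.1115, 0.2214]
tool_rot: [0.563, 0.826, 0.0, 0.001]
force: [0.7, 0.5, 6.3]
finger_gap: 0.57
gripper_force: 40.9
```

```bash
python3 -m jog '{"linear":[[0,0,8],[0,0,25],[0,0,40],[0,0,50],[10,15,0],[17,30,0],[18,30,0],[10,20,0],[5,8,0],[0,0,0],[0,0,0]],"turn":[0,0,0,0,0,0,0,0,0,0,0]}'
python3 - <<'E'
from h import *
im=snapshot("wrist");np.save("pics/w2.npy",im);c=get_calibration("wrist");np.save("pics/w2c.npy",c)
cv2.imwrite("pics/w2.png",cv2.resize(im[:,:,::-1],(800,600),interpolation=cv2.INTER_CUBIC))
s=sense();print(s["t"],s["tcp_pos"],s["force"],s["finger_gap"])
E
```

```text
t: 5.78
tcp_pos: [0.5064, -0.009, 0.3436]
tool_rot: [0.564, 0.826, -0.0, -0.0]
force: [-0.0, 0.1, -1.0]
finger_gap: 0.567
gripper_force: 41.8
5.825 [ 0.50642903 -0.0091238   0.34364321] [ 0.35413285  0.44407709 -1.60051832] 0.567962274186076
```

View pics/w2.png

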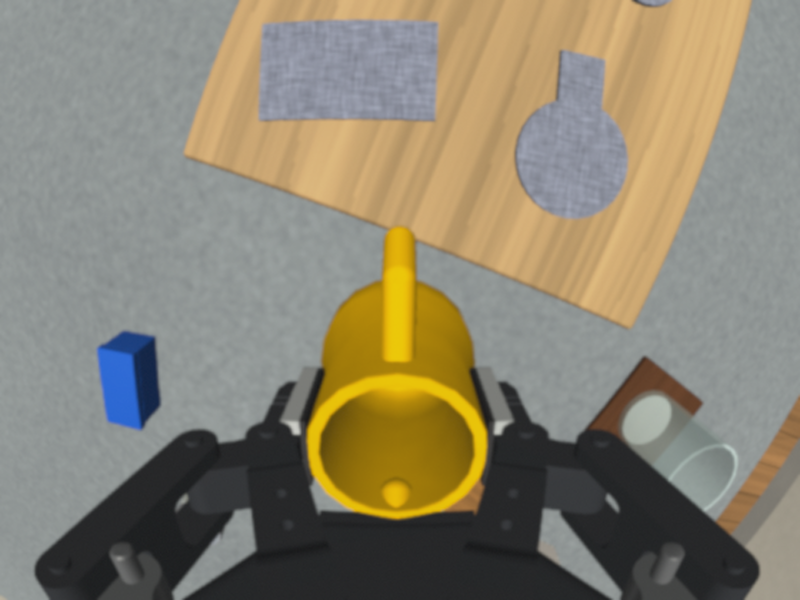

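The wrist view shows the jug held squarely, with its handle along the tool axis. The jug pad disc is near (572,160), its tongue end corners are (562,51) and (605,60), and the oblong pad spans (262,24)–(437,120).

Run:
```python
from h import *
from scipy.optimize import least_squares
c=np.load("pics/w2c.npy",allow_pickle=True).item();k=.7
im=np.load("pics/w2.npy");hsv=cv2.cvtColor(im,cv2.COLOR_RGB2HSV)
b=((hsv[:,:,1]<70)).astype(np.uint8)
def cont(u,v):
    m=cv2.morphologyEx(b,cv2.MORPH_OPEN,np.ones((3,3)))
    n,l,st,_=cv2.connectedComponentsWithStats(m,connectivity=4);i=l[int(v*k),int(u*k)];print(st[i])
    cs,_=cv2.findContours((l==i).astype(np.uint8),0,1)
    return np.array([atz(ray(c,*p,True),.035)[:2]*1000 for p in cs[0][:,0].astype(float)],np.float32)
P=cont(349,70);r=cv2.minAreaRect(P);print("oblong",r)
P=cont(572,160)
def sd(p): # signed dist to pad outline
    a=p[2];d=P-p[:2];y=d@[np.cos(a),np.sin(a)];x=d@[np.sin(a),-np.cos(a)]
    disc=np.hypot(x,y)-38
    qx=abs(x)-15;qy=abs(y-34)-34;box=np.hypot(np.maximum(qx,0),np.maximum(qy,0))+np.minimum(np.maximum(qx,qy),0)
    return np.minimum(disc,box)
f=least_squares(sd,[578,106,1.9],loss="soft_l1");print("jugpad",f.x[:2],np.degrees(f.x[2]),np.abs(f.fun).mean())
W=lambda u,v,z:atz(ray(c,u*k,v*k,True),z)*1000
t=sense()["tcp_pos"]*1000
print("rim",W(398,446,(343.6-221.4+88)/1000)-t)
```

```text
[ 181   13  126   72 8705]
oblong ((430.12713623046875, 103.6631088256836), (106.65332794189453, 62.858802795410156), 19.718395233154297)
[ 361   35   79  119 6352]
jugpad [578.11471572 106.8606699 ] 106.63307076079806 0.2591414779461922
rim [  -1.0572571     3.62812672 -133.44321428]
```

Run:
```python
from h import *
c=np.load("pics/w2c.npy",allow_pickle=True).item();k=.7
t=np.array([506.4,-9.1,0])
for z in(.207,.210,.213):
    f=lambda u,v:atz(ray(c,u*k,v*k,True),z)*1000
    a,b,l,r=f(398,374),f(398,518),f(306,446),f(490,446);print(z,(a+b)/2-t,np.linalg.norm(a-b),(l+r)/2-t,np.linalg.norm(l-r))
```

```text
0.207 [  0.81127723  -1.03156621 207.        ] 49.81007995748077 [5.30915595e-02 9.21721858e-01 2.07000000e+02] 50.97193426849749
0.21 [2.39191434e-03 1.00139626e+00 2.10000000e+02] 48.39178407106295 [ -0.73420512   2.89906626 210.        ] 49.52055565682939
0.213 [ -0.8064934    3.03435873 213.        ] 46.973488184645184 [ -1.5215018    4.87641067 213.        ] 48.06917704516118
```

```bash
python3 -m jog '{"linear":[[12,20,0],[22,36,0],[22,36,0],[12,18,0],[3.6,5.9,0],[0,0,-30],[0,0,-30],[0,0,-15],[0,0,-5],[0,0,0],[0,0,0]],"turn":[0,-0.5,-0.45,0,0,0,0,0,0,0,0]}'
```

```text
t: 7.2
tcp_pos: [0.5789, 0.1074, 0.2647]
tool_rot: [0.597, 0.802, 0.001, 0.001]
force: [-0.3, -0.3, -2.2]
finger_gap: 0.565
gripper_force: 41.9
```

```bash
python3 -m jog '{"linear":[[-0.8,-0.5,-3],[0,0,-2],[0,0,-1],[0,0,-1],[0,0,0],[0,0,0]],"turn":[0,0,0,0,0,0]}'
```

```text
t: 7.95
tcp_pos: [0.5777, 0.107, 0.2567]
tool_rot: [0.597, 0.802, 0.0, 0.0]
force: [-0.3, 0.7, -2.4]
finger_gap: 0.565
gripper_force: 41.9
```

```bash
python3 -m jog '{"linear":[[0,0,-0.5],[0,0,0],[0,0,-0.5],[0,0,0],[0,0,0]],"turn":[0,0,0,0,0]}'
```

```text
t: 8.57
tcp_pos: [0.5777, 0.107, 0.2564]
tool_rot: [0.597, 0.802, 0.0, 0.0]
force: [-1.1, 0.4, 4.9]
finger_gap: 0.563
gripper_force: 42.5
```

```bash
python3 -m jog '{"linear":[[0,0,0],[0,0,0],[0,0,0],[0,0,0],[0,0,15],[0,0,40],[0,0,60],[0,0,30],[0,0,0]],"turn":[0,0,0,0,0,0,0,0,0]}' 1
python3 - <<'E'
from h import *
im=snapshot("wrist");np.save("pics/w3.npy",im);c=get_calibration("wrist");np.save("pics/w3c.npy",c)
cv2.imwrite("pics/w3.png",cv2.resize(im[:,:,::-1],(800,600),interpolation=cv2.INTER_CUBIC))
E
python3 -m jog '{"linear":[[0,-20,0],[0,-40,0],[0,-50,0],[0,-50,0],[0,-50,0],[5,-50,0],[0,-40,0],[0,-30,0],[0,-10,0],[0,0,0],[0,0,0]],"turn":[0,0,0,0,0,0,0,0,0,0,0]}'
python3 - <<'E'
from h import *
im=snapshot("wrist");np.save("pics/w4.npy",im);c=get_calibration("wrist");np.save("pics/w4c.npy",c)
cv2.imwrite("pics/w4.png",cv2.resize(im[:,:,::-1],(800,600),interpolation=cv2.INTER_CUBIC))
E
```

```text
t: 9.7
tcp_pos: [0.5782, 0.1071, 0.4048]
tool_rot: [0.597, 0.802, 0.002, 0.003]
force: [0.4, -0.3, -0.4]
finger_gap: 0.998
gripper_force: 0.0
t: 11.12
tcp_pos: [0.5824, -0.2319, 0.4002]
tool_rot: [0.597, 0.803, 0.0, -0.001]
force: [0.5, 0.1, 0.3]
finger_gap: 1.001
gripper_force: 0.0
```

View pics/w3.png

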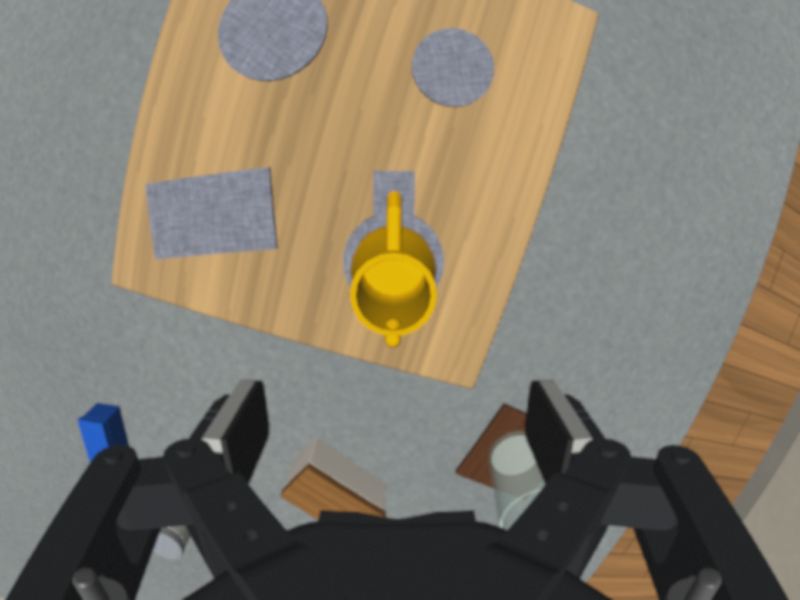

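View pics/w4.png

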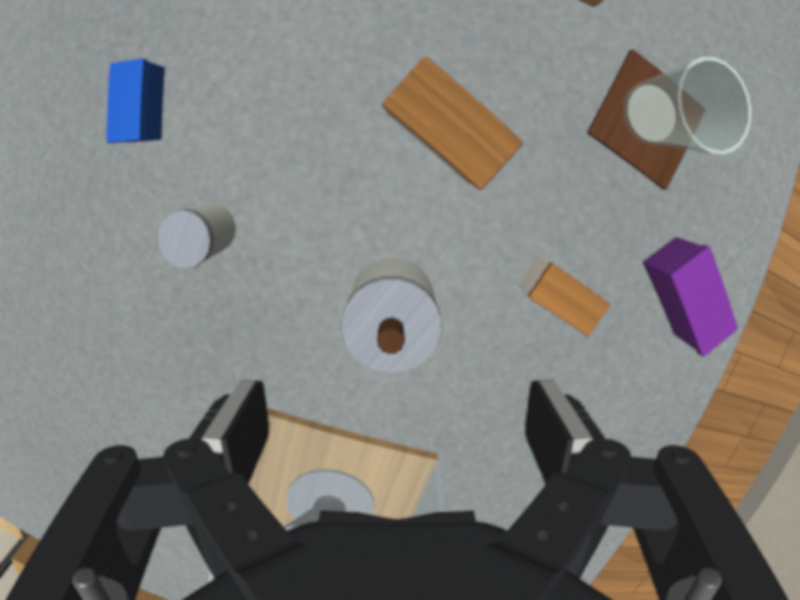

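w3 shows the jug centred on its pad with the handle over the tongue, and the small pad at (453,67). w4 shows the canister lid at (391,324) with the knob top at (391,341), the tin lid at (185,239), and the box lid corners (426,57), (523,143), (482,189) and (382,103).

Run:
```python
from h import *
c=np.load("pics/w4c.npy",allow_pickle=True).item();c3=np.load("pics/w3c.npy",allow_pickle=True).item();c1=np.load("pics/w1c.npy",allow_pickle=True).item();k=.7
T=get_calibration("top");S=get_calibration("side")
W=lambda u,v,z,c=c:np.round(atz(ray(c,u*k,v*k,True),z)*1000,1)
print("lid",W(391,324,.075),"knob",W(391,341,.1))
print("lid edges",(W(342,324,.075)+W(441,324,.075))/2,(W(391,277,.075)+W(391,371,.075))/2)
p,e=tri([ray(c,391*k,341*k,True),ray(T,565*k,299*k),ray(S,485*k,194*k)]);print("knob3",p*1000,e*1000)
print("tin",W(185,239,.06),tri([ray(c,185*k,239*k,True),ray(c1,316*k,428*k,True),ray(T,557*k,406*k)]))
q=np.array([W(*a,.055) for a in((382,103),(426,57),(523,143),(482,189))]);print("box",q.mean(0))
for i in range(4):
    d=q[i]-q[i-1];print(round(np.hypot(d[0],d[1]),1),round(np.degrees(np.arctan2(d[1],d[0])),1))
im=np.load("pics/w3.npy");hsv=cv2.cvtColor(im,cv2.COLOR_RGB2HSV)
m=cv2.morphologyEx((hsv[:,:,1]<70).astype(np.uint8),cv2.MORPH_OPEN,np.ones((3,3)))
n,l,st,_=cv2.connectedComponentsWithStats(m,connectivity=4)
from scipy.optimize import least_squares
for nm,u,v in(("small",453,67),("large",273,28)):
    i=l[int(v*k),int(u*k)];cs,_=cv2.findContours((l==i).astype(np.uint8),0,1)
    uv=cs[0][:,0];uv=uv[uv[:,1]>2]
    P=np.array([W(*(p/k),.035,c3)[:2] for p in uv.astype(float)])
    f=least_squares(lambda x:np.hypot(*(P-x[:2]).T)-x[2],[*P.mean(0),40],loss="soft_l1");print(nm,f.x,np.abs(f.fun).mean())
```

```text
lid [ 588.  -263.1   75. ] knob [ 588.9 -265.1  100. ]
lid edges [ 588.35 -263.1    75.  ] [ 588.35 -264.3    75.  ]
knob3 [ 587.45336007 -267.93811827   93.91068822] 2.285733131775603
tin [ 428.5 -250.3   60. ] (array([ 0.42551387, -0.25281857,  0.05135299]), np.float64(0.001383612042590156))
box [ 589.475 -121.975   55.   ]
88.8 156.4
43.5 64.7
87.5 -23.8
43.2 -113.6
small [575.13613063 258.56539209  29.62625649] 0.24412396711318038
large [438.83458062 253.78868744  41.80359938] 0.28717957652553944
```

```bash
python3 -m jog '{"linear":[[3,-16,-20],[3,-16.5,-35],[0,0,-40],[0,0,-30],[0,0,-16],[0,0,-7],[0,0,0],[0,0,0]],"turn":[0,0,0,0,0,0,0,0]}' 1
python3 -m jog '{"linear":[[0,0,0],[0,0,0],[0,0,0],[0,0,0],[0,0,0],[0,0,0],[0,0,0],[0,0,0]],"turn":[0,0,0,0,0,0,0,0]}' 0 50
```

```text
t: 12.18
tcp_pos: [0.5891, -0.2658, 0.254]
tool_rot: [0.597, 0.802, 0.0, 0.001]
force: [-0.2, 0.4, 0.8]
finger_gap: 1.0
gripper_force: 0.0
t: 13.18
tcp_pos: [0.5886, -0.2656, 0.253]
tool_rot: [0.597, 0.802, -0.0, 0.0]
force: [-1.6, -0.2, 4.1]
finger_gap: 0.188
gripper_force: 49.0
```

```bash
python3 -m jog '{"linear":[[0,0,6],[0,0,24],[0,0,45],[0,0,45],[-5,15,10],[-10,30,0],[-14,45,0],[-15,55,0],[-15,55,0],[-15,55,0],[-15,55,0],[-15,55,0]],"turn":[0,0,0,0,0,0,0,0,0,0,0,0]}'
python3 -m jog '{"linear":[[-15,55,0],[-13,45,0],[-9,30,0],[-5,15,0],[-3,8,0],[0,0,0],[0,0,0]],"turn":[0,0,0,0,0,0,0]}'
python3 - <<'E'
from h import *
im=snapshot("wrist");np.save("pics/w5.npy",im);c=get_calibration("wrist");np.save("pics/w5c.npy",c)
cv2.imwrite("pics/w5.png",cv2.resize(im[:,:,::-1],(800,600),interpolation=cv2.INTER_CUBIC))
E
```

```text
t: 14.68
tcp_pos: [0.4825, 0.1017, 0.3812]
tool_rot: [0.597, 0.802, -0.001, -0.002]
force: [0.3, -0.8, -2.5]
finger_gap: 0.188
gripper_force: 48.9
t: 15.55
tcp_pos: [0.44, 0.2516, 0.3826]
tool_rot: [0.598, 0.802, -0.0, 0.0]
force: [-0.1, -0.4, -2.0]
finger_gap: 0.187
gripper_force: 48.9
```

View pics/w5.png

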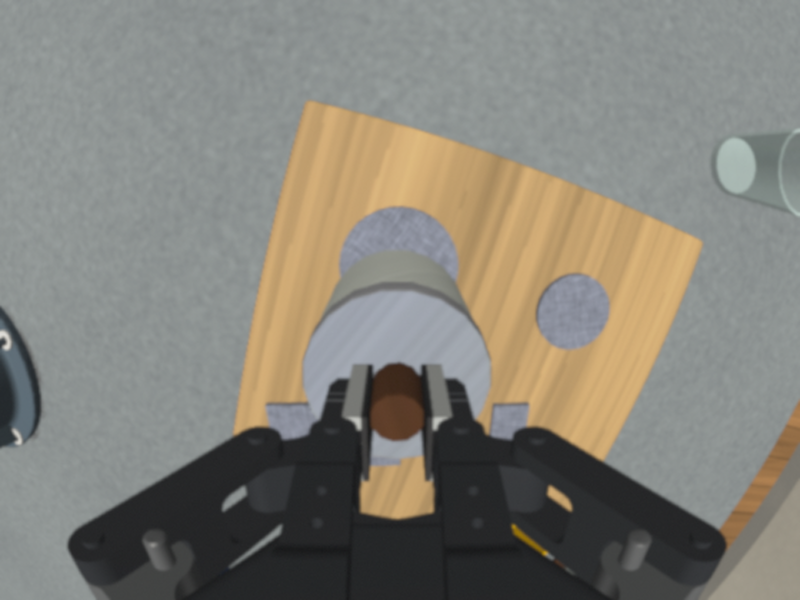

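The canister hangs upright. Its lid spans columns 303–491 and rows 288–459, centred over the pad below, and the knob is between the pads at (398,402).

Run:
```python
from h import *
from scipy.optimize import least_squares
c=np.load("pics/w5c.npy",allow_pickle=True).item();k=.7
W=lambda u,v,z:atz(ray(c,u*k,v*k,True),z)[:2]*1000
t=np.array([440,251.6])
E=[(303,372),(491,372),(397,288),(397,460),(330,306),(464,306)]
for z in(.2,.2046,.209):
    P=np.array([W(*e,z) for e in E]);f=least_squares(lambda x:np.hypot(*(P-x[:2]).T)-x[2],[*t,35]);print(z,f.x,f.x[:2]-t,np.round(f.fun,1))
P=np.array([W(*e,.035) for e in((398,206),(340,256),(458,256),(356,224),(440,224),(347,283),(452,283))])
f=least_squares(lambda x:np.hypot(*(P-x[:2]).T)-x[2],[*t,42]);print("pad",f.x,np.round(f.fun,1))
```

```text
0.2 [440.74881443 250.09523137  35.58355371] [ 0.74881443 -1.50476863] [-1.  -1.  -0.8  0.7  1.   1. ]
0.2046 [440.06999785 252.34293342  34.50213486] [0.06999785 0.74293342] [-1.  -1.  -0.7  0.7  1.   1. ]
0.209 [439.42069304 254.49291169  33.4677334 ] [-0.57930696  2.89291169] [-1.  -0.9 -0.7  0.6  1.   1. ]
pad [440.43162888 256.69827622  40.41176111] [-0.3  1.1  1.1  0.2 -0.8 -1.  -0.3]
```

```bash
python3 -m jog '{"linear":[[-0.7,1.7,-15],[0,0,-30],[0,0,-27],[0,0,-12],[0,0,-5],[0,0,-2],[0,0,0],[0,0,0]],"turn":[0,0,0,0,0,0,0,0]}'
python3 -m jog '{"linear":[[0,0,-1],[0,0,-1],[0,0,-0.5],[0,0,0],[0,0,0]],"turn":[0,0,0,0,0]}'
```

```text
t: 16.6
tcp_pos: [0.4391, 0.2543, 0.2924]
tool_rot: [0.597, 0.802, 0.001, 0.0]
force: [-0.2, -0.1, -1.5]
finger_gap: 0.192
gripper_force: 48.9
t: 17.23
tcp_pos: [0.4389, 0.2542, 0.2892]
tool_rot: [0.597, 0.802, -0.0, -0.0]
force: [-0.4, 0.1, -1.2]
finger_gap: 0.186
gripper_force: 48.9
```

```bash
python3 -m jog '{"linear":[[0,0,-0.5],[0,0,-0.5],[0,0,-0.5],[0,0,0],[0,0,0]],"turn":[0,0,0,0,0]}'
```

```text
t: 17.85
tcp_pos: [0.4389, 0.2542, 0.288]
tool_rot: [0.597, 0.802, 0.0, 0.0]
force: [-0.7, -0.4, 2.9]
finger_gap: 0.192
gripper_force: 49.5
```

```bash
python3 -m jog '{"linear":[[0,0,0],[0,0,0],[0,0,0],[0,0,0],[0,0,0],[0,0,15],[0,0,40],[0,-15,40],[0,-30,5],[0,-45,0],[0,-55,0],[0,-60,0]],"turn":[0,0,0,0,0,0,0,0,0,0,0,0]}' 1
python3 -m jog '{"linear":[[-2,-60,0],[-2,-60,0],[-2,-60,0],[-2,-50,0],[-2,-40,0],[-2,-20,0],[-0.4,-10.7,0],[0,0,0],[0,0,0]],"turn":[0,0,0,0,0,0,0,0,0]}'
python3 - <<'E'
from h import *
for n in("wrist","top"):
    im=snapshot(n);np.save(f"pics/{n}6.npy",im);c=get_calibration(n);np.save(f"pics/{n}6c.npy",c)
    cv2.imwrite(f"pics/{n}6.png",cv2.resize(im[:,:,::-1],(800,600),interpolation=cv2.INTER_CUBIC))
E
```

```text
t: 19.35
tcp_pos: [0.4388, 0.0479, 0.3889]
tool_rot: [0.596, 0.803, 0.001, 0.001]
force: [0.9, -0.4, 0.5]
finger_gap: 0.999
gripper_force: 0.0
t: 20.48
tcp_pos: [0.4265, -0.2502, 0.3877]
tool_rot: [0.597, 0.803, 0.0, -0.001]
force: [0.7, 0.0, -0.4]
finger_gap: 0.999
gripper_force: 0.0
```

View pics/wrist6.png

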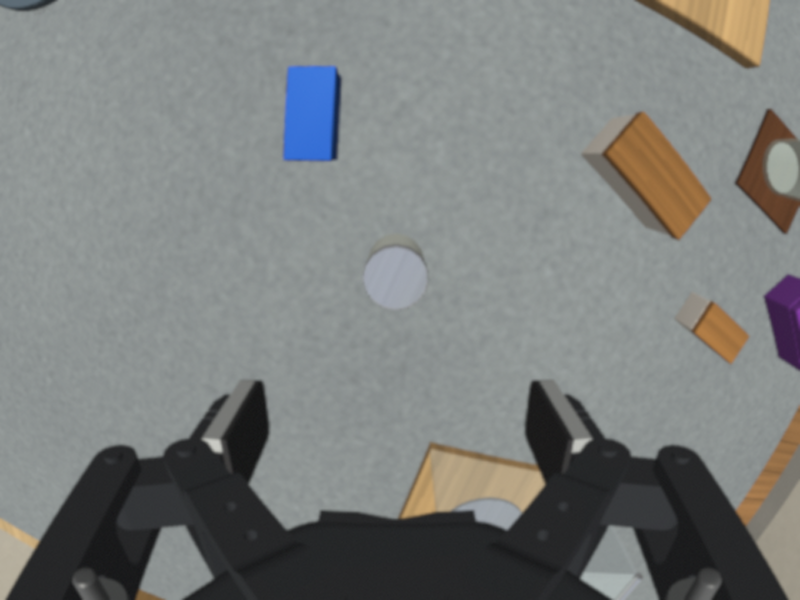

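The tin lid is at (396,277), about centred between the fingers, with nothing near it.

Run:
```python
from h import *
c=np.load("pics/wrist6c.npy",allow_pickle=True).item();k=.7
print(atz(ray(c,396*k,277*k,True),.06)*1000, sense()["tcp_pos"])
```

```text
[ 426.08633961 -249.87527952   60.        ] [ 0.42658335 -0.25034066  0.38768476]
```

Exactly on target, so I go straight down.

```bash
python3 -m jog '{"linear":[[-0.5,0.5,-20],[0,0,-40],[0,0,-45],[0,0,-40],[0,0,-25],[0,0,-15],[0,0,-5],[0,0,0],[0,0,0]],"turn":[0,0,0,0,0,0,0,0,0]}' 1
python3 -m jog '{"linear":[[0,0,0],[0,0,0],[0,0,0],[0,0,0],[0,0,0],[0,0,0]],"turn":[0,0,0,0,0,0]}' 0 35
```

```text
t: 21.7
tcp_pos: [0.4263, -0.2512, 0.1986]
tool_rot: [0.597, 0.802, -0.0, 0.001]
force: [0.0, -0.1, 0.1]
finger_gap: 0.998
gripper_force: 0.0
t: 22.45
tcp_pos: [0.4261, -0.2511, 0.1982]
tool_rot: [0.597, 0.802, -0.0, 0.0]
force: [-0.6, 0.0, 5.4]
finger_gap: 0.505
gripper_force: 35.0
```

```bash
python3 -m jog '{"linear":[[0,0,6],[0,0,24],[0,0,50],[0,0,55],[4,15,25],[9,30,0],[13,45,0],[16,55,0],[16,55,0],[16,55,0],[16,55,0],[16,55,0]],"turn":[0,0,0,0,0,0,0,0,0,0,0,0]}'
python3 -m jog '{"linear":[[15,50,0],[13,40,0],[9,30,0],[5,15,0],[1.5,10,0],[0,0,0],[0,0,0]],"turn":[0,0,0,0,0,0,0]}'
python3 - <<'E'
from h import *
im=snapshot("wrist");np.save("pics/w7.npy",im);c=get_calibration("wrist");np.save("pics/w7c.npy",c)
cv2.imwrite("pics/w7.png",cv2.resize(im[:,:,::-1],(800,600),interpolation=cv2.INTER_CUBIC))
E
```

```text
t: 23.95
tcp_pos: [0.532, 0.1159, 0.3576]
tool_rot: [0.597, 0.802, -0.0, -0.0]
force: [1.0, -0.7, -1.1]
finger_gap: 0.502
gripper_force: 36.0
t: 24.82
tcp_pos: [0.5753, 0.258, 0.3576]
tool_rot: [0.597, 0.802, -0.0, -0.0]
force: [-0.3, -0.7, -1.5]
finger_gap: 0.502
gripper_force: 36.0
```

View pics/w7.png

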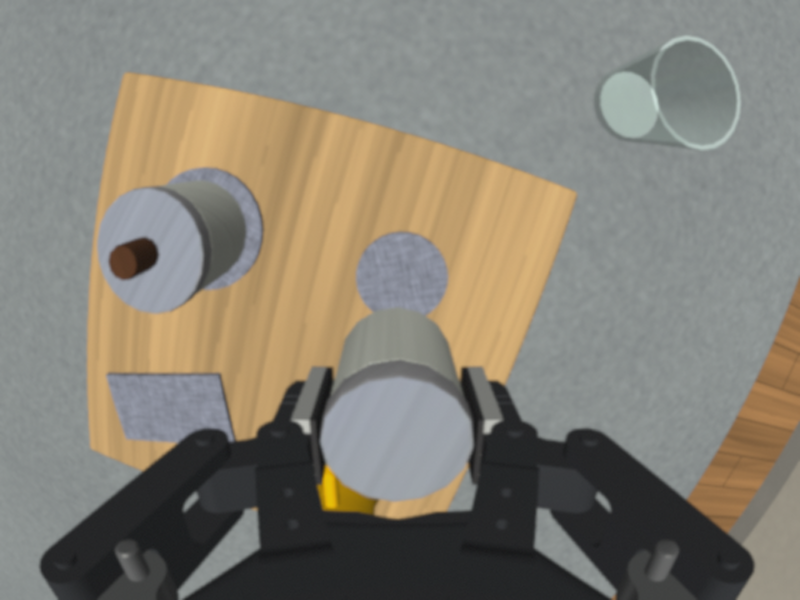

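The tin is held level, with its lid spanning columns 320–475 and rows 361–500. The pad is at about (402,276), spanning columns 356–448 with its top at row 231. The canister stands well on its pad.

Run:
```python
from h import *
from scipy.optimize import least_squares
c=np.load("pics/w7c.npy",allow_pickle=True).item();k=.7
W=lambda u,v,z:atz(ray(c,u*k,v*k,True),z)[:2]*1000
t=np.array([575.3,258])
for z in(.2155,.2194,.223):
    P=np.array([W(*e,z) for e in((397.5,361),(397.5,500),(320,432),(475,432))]);print(z,(P[0]+P[1])/2-t,(P[2]+P[3])/2-t,np.linalg.norm(P[0]-P[1]),np.linalg.norm(P[2]-P[3]))
im=np.load("pics/w7.npy");hsv=cv2.cvtColor(im,cv2.COLOR_RGB2HSV)
m=cv2.morphologyEx((hsv[:,:,1]<70).astype(np.uint8),cv2.MORPH_OPEN,np.ones((3,3)))
n,l,st,_=cv2.connectedComponentsWithStats(m,connectivity=4)
i=l[int(270*k),int(402*k)];cs,_=cv2.findContours((l==i).astype(np.uint8),0,1);uv=cs[0][:,0];uv=uv[uv[:,1]<290*k]
P=np.array([W(*(p/k),.035) for p in uv.astype(float)])
f=least_squares(lambda x:np.hypot(*(P-x[:2]).T)-x[2],[*P.mean(0),30],loss="soft_l1");print(st[i],f.x,np.abs(f.fun).mean())
```

```text
0.2155 [0.17557226 0.54212709] [-0.23938991  1.93686893] 48.259373504173986 44.21874309881161
0.2194 [-0.58913764  3.06806906] [-0.98950814  4.41376641] 46.56238819692067 42.66384190770084
0.223 [-1.29502369  5.3997078 ] [-1.68192497  6.70013331] 44.995940220994434 41.228548500521754
[     0      0    560    420 174174] [ 731.79578676 -247.47032427  732.54181037] 40.384900241002306
```

```bash
python3 -m jog '{"linear":[[0.5,-0.5,-20],[0,0,-40],[0,0,-33],[0,0,-17],[0,0,-7],[0,0,-3],[0,0,0],[0,0,0]],"turn":[0,0,0,0,0,0,0,0]}'
python3 -m jog '{"linear":[[0,0,-1.5],[0,0,-1],[0,0,-0.5],[0,0,-0.5],[0,0,0],[0,0,0]],"turn":[0,0,0,0,0,0]}'
```

```text
t: 25.88
tcp_pos: [0.5763, 0.2586, 0.2387]
tool_rot: [0.597, 0.802, 0.001, 0.001]
force: [-0.3, 0.0, -1.2]
finger_gap: 0.503
gripper_force: 36.0
t: 26.62
tcp_pos: [0.576, 0.2584, 0.2342]
tool_rot: [0.597, 0.802, -0.0, -0.0]
force: [0.4, 0.2, -1.1]
finger_gap: 0.502
gripper_force: 36.0
```

```bash
python3 -m jog '{"linear":[[0,0,-0.5],[0,0,-0.5],[0,0,-0.5],[0,0,0],[0,0,0]],"turn":[0,0,0,0,0]}'
```

```text
t: 27.25
tcp_pos: [0.576, 0.2585, 0.2333]
tool_rot: [0.597, 0.802, 0.0, 0.0]
force: [-2.0, -1.3, 5.2]
finger_gap: 0.499
gripper_force: 36.3
```

```bash
python3 -m jog '{"linear":[[0,0,0],[0,0,0],[0,0,0],[0,0,0],[0,0,15],[0,0,50],[0,0,60],[0,-15,35],[0,-30,0],[2,-45,0],[2,-50,0],[2,-50,0]],"turn":[0,0,0,0,0,0,0,0,0.9,1,1,1]}' 1
python3 -m jog '{"linear":[[2,-50,0],[2,-50,0],[2,-40,0],[0,-30,0],[0,-15,0],[0,-5,0],[0,0,0],[0,0,0]],"turn":[1,1,1,1,1,1,0,0]}'
python3 - <<'E'
from h import *
im=snapshot("wrist");np.save("pics/w8.npy",im);c=get_calibration("wrist");np.save("pics/w8c.npy",c)
cv2.imwrite("pics/w8.png",cv2.resize(im[:,:,::-1],(800,600),interpolation=cv2.INTER_CUBIC))
E
```

```text
t: 28.75
tcp_pos: [0.5818, 0.0672, 0.3941]
tool_rot: [0.451, 0.893, 0.0, 0.001]
force: [0.4, -0.6, -0.2]
finger_gap: 1.003
gripper_force: 0.0
t: 29.75
tcp_pos: [0.5879, -0.1212, 0.3933]
tool_rot: [0.207, 0.978, 0.0, 0.0]
force: [0.2, -0.7, 0.5]
finger_gap: 1.002
gripper_force: 0.0
```

View pics/w8.png

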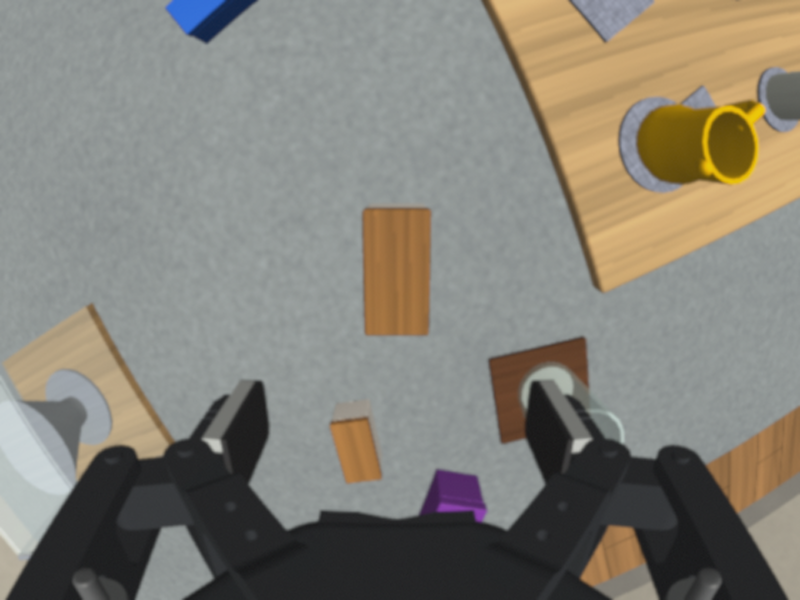

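The box is squarely aligned, with lid corners (363,208), (431,208), (429,335) and (365,335).

Run:
```python
from h import *
c=np.load("pics/w8c.npy",allow_pickle=True).item();k=.7
q=np.array([atz(ray(c,u*k,v*k,True),.055)[:2]*1000 for u,v in((363,208),(431,208),(429,335),(365,335))])
print(q.mean(0))
for i in range(4): d=q[i]-q[i-1];print(np.hypot(*d),np.degrees(np.arctan2(d[1],d[0])))
s=sense();x,y=s["tool_rot"][:2];print("tool y",np.degrees(2*np.arctan2(y,x))-90,s["tcp_pos"])
```

```text
[ 588.25571935 -120.81104466]
89.61380089280041 156.05243370387217
44.92000962216616 66.2145027976034
89.62242718809435 -23.607237698130366
45.45232942202792 -113.79627638392385
tool y 66.15439249869439 [ 0.58794385 -0.12109003  0.39315409]
```

```bash
python3 -m jog '{"linear":[[0.3,0.3,-20],[0,0,-40],[0,0,-50],[0,0,-45],[0,0,-25],[0,0,-11],[0,0,-5],[0,0,0],[0,0,0]],"turn":[0,0,0,0,0,0,0,0,0]}' 1
python3 -m jog '{"linear":[[0,0,0],[0,0,0],[0,0,0],[0,0,0],[0,0,0],[0,0,0]],"turn":[0,0,0,0,0,0]}' 0 50
```

```text
t: 30.92
tcp_pos: [0.5888, -0.1214, 0.1979]
tool_rot: [0.206, 0.978, -0.0, 0.001]
force: [-0.4, -1.1, 0.3]
finger_gap: 0.996
gripper_force: 0.0
t: 31.68
tcp_pos: [0.5884, -0.1214, 0.1973]
tool_rot: [0.206, 0.978, -0.0, 0.0]
force: [-1.9, -0.7, 7.0]
finger_gap: 0.53
gripper_force: 51.5
```

```bash
python3 -m jog '{"linear":[[0,0,6],[0,0,24],[0,0,45],[0,0,45],[-8,10,10],[-18,25,0],[-25,35,0],[-30,42,0],[-30,42,0],[-25,35,0],[-15,22,0],[-7.4,13.9,0]],"turn":[0,0,0,0,0.7,1,1,1,1,1,1,1]}'
python3 -m jog '{"linear":[[0,0,0],[0,0,0],[0,0,0]],"turn":[1,0,0]}'
python3 - <<'E'
from h import *
im=snapshot("wrist");np.save("pics/w9.npy",im);c=get_calibration("wrist");np.save("pics/w9c.npy",c)
cv2.imwrite("pics/w9.png",cv2.resize(im[:,:,::-1],(800,600),interpolation=cv2.INTER_CUBIC))
E
```

```text
t: 33.17
tcp_pos: [0.4283, 0.1049, 0.3264]
tool_rot: [-0.13, 0.992, 0.0, -0.001]
force: [0.2, -1.0, -2.7]
finger_gap: 0.53
gripper_force: 52.0
t: 33.55
tcp_pos: [0.4299, 0.1036, 0.3266]
tool_rot: [-0.17, 0.985, 0.0, -0.0]
force: [-0.2, 0.4, -3.0]
finger_gap: 0.533
gripper_force: 51.9
```

View pics/w9.png

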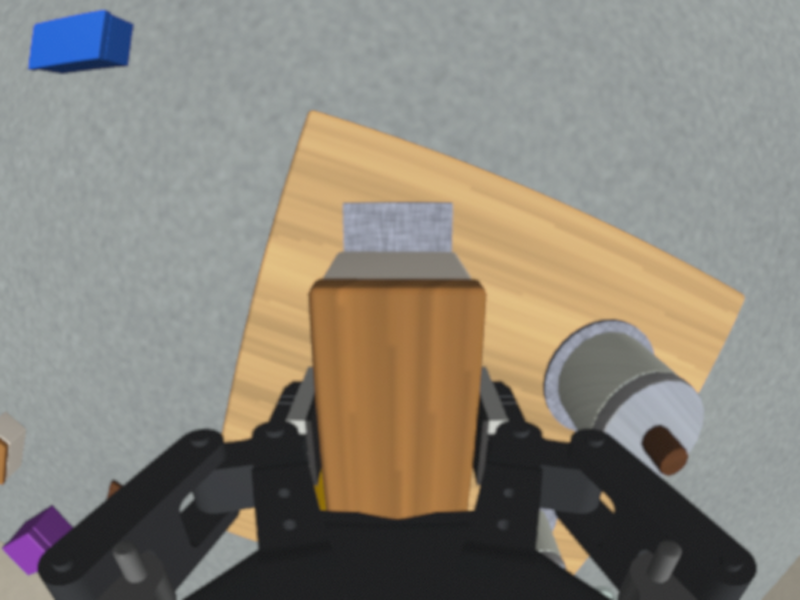

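The box is straight over its pad. Pad columns 343–452 and box columns 310–485 are both centred at about 398.

```bash
python3 -m jog '{"linear":[[0.4,-0.4,-15],[0,0,-30],[0,0,-25],[0,0,-12],[0,0,-6],[0,0,-2],[0,0,0],[0,0,0]],"turn":[0,0,0,0,0,0,0,0]}'
python3 -m jog '{"linear":[[0,0,-1.5],[0,0,-1],[0,0,-0.5],[0,0,-0.5],[0,0,-0.5],[0,0,0],[0,0,0]],"turn":[0,0,0,0,0,0,0]}'
```

```text
t: 34.6
tcp_pos: [0.4305, 0.1033, 0.2372]
tool_rot: [-0.171, 0.985, -0.0, 0.001]
force: [0.1, 0.5, -2.3]
finger_gap: 0.534
gripper_force: 51.8
t: 35.48
tcp_pos: [0.4303, 0.1033, 0.2327]
tool_rot: [-0.171, 0.985, 0.0, -0.0]
force: [-0.1, 0.5, -1.9]
finger_gap: 0.528
gripper_force: 51.9
```

```bash
python3 -m jog '{"linear":[[0,0,-0.5],[0,0,-0.5],[0,0,0],[0,0,0]],"turn":[0,0,0,0]}'
```

```text
t: 35.98
tcp_pos: [0.4303, 0.1032, 0.2322]
tool_rot: [-0.171, 0.985, -0.0, 0.0]
force: [-0.8, 0.5, 6.0]
finger_gap: 0.527
gripper_force: 52.7
```

```bash
python3 -m jog '{"linear":[[0,0,0],[0,0,0],[0,0,0],[0,0,0],[0,0,15],[0,0,45],[0,0,60],[0,0,40],[0,-20,20],[0,-40,0],[0,-50,0],[0,-50,0]],"turn":[0,0,0,0,0,0,0,0,0,0,0,0]}' 1
python3 -m jog '{"linear":[[0,-50,0],[0,-50,0],[0,-40,0],[0,-20,0],[0,0,0],[0,0,0]],"turn":[0,0,0,0,0,0]}'
python3 - <<'E'
from h import *
T=get_calibration("top")
im=snapshot("top")
cv2.imwrite("pics/top10.png",cv2.resize(im[170:345,110:340,::-1],(788,600),interpolation=cv2.INTER_CUBIC))
im=snapshot("side");cv2.imwrite("pics/side10.png",cv2.resize(im[:,:,::-1],(800,600),interpolation=cv2.INTER_CUBIC))
E
```

```text
t: 37.48
tcp_pos: [0.43, -0.0579, 0.4118]
tool_rot: [-0.171, 0.985, -0.0, 0.0]
force: [0.7, -0.3, -0.2]
finger_gap: 1.0
gripper_force: 0.0
t: 38.22
tcp_pos: [0.43, -0.2153, 0.4114]
tool_rot: [-0.171, 0.985, 0.001, -0.0]
force: [0.1, 0.5, 0.2]
finger_gap: 1.004
gripper_force: 0.0
```

View pics/top10.png

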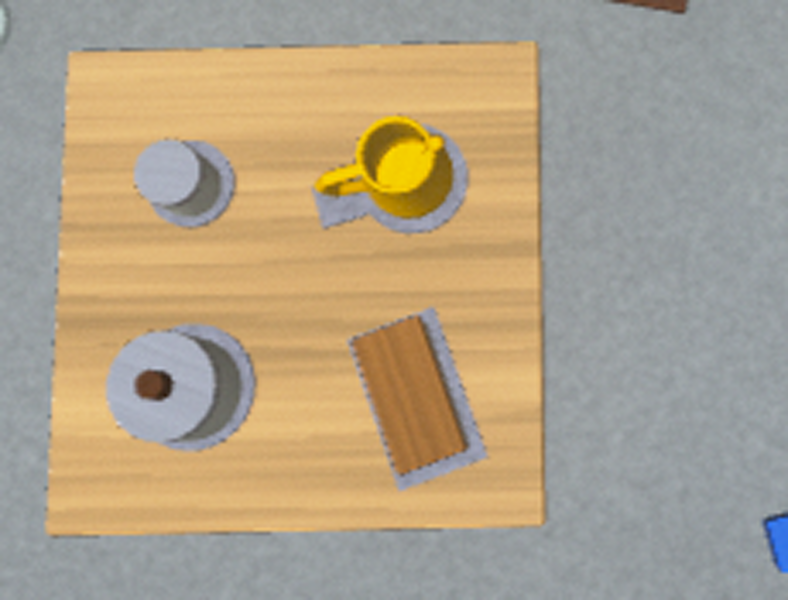

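View pics/side10.png

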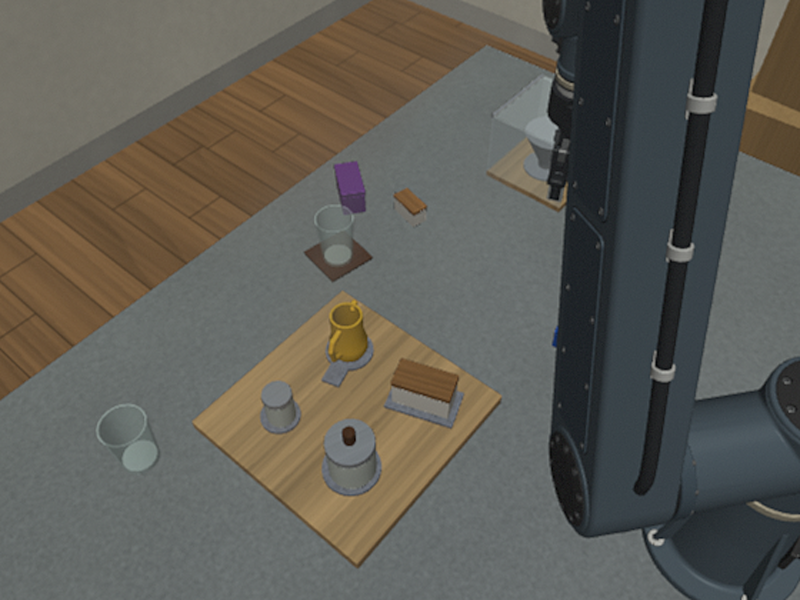

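Both views show all four things upright on their pads and the tumbler untouched on its coaster. I'll check the centring by numbers: in the crop, the tin lid is at (169,173), the jug rim at (400,156), the canister lid at (161,387) and the box lid centre at (409,395).

Run:
```python
from h import *
T=get_calibration("top")
for n,u,v,z in(("tin 576.2 258.8",169,173,.095),("jug 578.2 106.5",398,156,.123),("can 439.3 253.8",161,387,.11),("box 429.8 103.5",409,395,.09)):
    print(n,atz(ray(T,110+u*230/788-.3,170+v*175/600-.3),z)*1000)
```

```text
tin 576.2 258.8 [573.66116494 256.36879084  95.        ]
jug 578.2 106.5 [576.38731089 104.82285231 123.        ]
can 439.3 253.8 [436.87315359 252.5248402  110.        ]
box 429.8 103.5 [429.52256953 101.59415545  90.        ]
```

```bash
python3 -c "
from station import *
print(sign_off())"
```

```text
the job is handed in; nothing more can be done
None
```

The job is handed in: the jug, canister, small tin and sugar box stand upright on their pads, centred to within about 3 mm, with the jug's handle over its tongue, the box straight along its pad and the tumbler untouched.

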